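Hook and clamp the draw latch of a lamp case

TASK

Close the lamp case: lay the latch's steel loop over the keeper on the end cap so that its cross bar drops right down into the notch, let go of it there, then push the lever over past centre until it lies fully shut and the latch holds the cap tight. Feel your way gently: do not force the loop down on the keeper, do not shove the case or cap about with the robot, do not ram the lever against its stop, and leave the other things where they are.

Things in the scene. Friction and masses are not known exactly. Their poses are not given: they have to be found in the camera images.
- case: Grey plastic lamp case lying on the table, fixed. Box 116 wide (its y), 100 high, from x = -250 to +42, closed by a grey slip-on end cap. Origin on the table below the latch's lever pivot; x runs along the case towards the cap, z up. Only the case is reported, not where the cap stands on it.
- collar (a point): Top middle of the case's collar, which the cap slides up to: case x = 42, z = 104. Cap: 124 wide, top at z = 104, rim at x = 45.5 + s, end at x = 165 + s; s is how far it stands out from home. At the start s is 6 to 26 mm and NOT reported: find it by touch or by eye. It slides along x with 10 N of friction; over the last 3.5 mm it squeezes a black gasket (20 N/mm).
- keeper_mid (a point): Fixed to the case, not the cap: where the middle of the keeper's notch floor is when s = 16 mm; the real one lies within 10 mm along case x, at the same y and z.
- keeper_level (a point): On the case centre line at the height of the keeper's wall tops, 9 mm above keeper_mid. Keeper: steel block on the cap, 22 wide in y, 18 long in x, a notch cut across it along y. Case z: notch floor 130, wall tops 139. Case x: front wall 70..76 + s, notch 76..85 + s, rear wall 85..88 + s (mm).
- latch: Light metal draw latch fixed on the case. Origin on the lever's pivot pin, 136 mm above the table; axes as the case's (x towards the cap, z up). Lever: 62 mm long from the pivot, 6 to 7 thick, 16 to 22 wide, its outer 26 mm black plastic; it swings in the x-z plane. Counts with the lever and loop it carries.
- lever (a joint): Lever angle, rad. 0: shut, flat and level, pointing to the latch's -x, away from the cap (hard stop). pi/2: straight up. Up to 2.6, leaning over towards the cap; starts 2.0 to 2.4. Stays where it is left (friction 0.02 Nm). With the loop hooked, dead centre is at about 0.2 rad; below that it shuts by itself, above that it takes up to about 6 N near its tip.
- lever_tip (a point): Middle of the outer end of the lever.
- loop: Light metal draw loop. Origin on its hinge pin on the lever (lever shut: 18 mm behind, -x, and 3 below the pivot); x along the loop to its cross bar, 97 mm away. Two legs 6 high, 4 thick, 27 apart inside, straddle lever and keeper. Free hinge: falls by its own weight. Starts folded back against a stop, bar up, leaning 0.2 to 0.6 rad past upright away from the cap. The lever swings along when the bar is carried (about 1.5 N).
- loop_bar (a point): Middle of the loop's cross bar: round, 6 mm thick, along the latch's y. At each end, outside the legs, a 12 mm round knob that turns freely on the bar; 49 mm over both, flat ends facing +-y: pinched there, fingers closing along y, the loop still swings freely. Seated in the notch its centre is at case z = 133, 29 above the cap's top.
- tape_roll: Roll of tape, 90 across, 24 high, flat on top of the case near its closed end. Bystander; origin under its centre.
- screwdriver: Screwdriver lying on the table beside the case. Bystander; origin under its centre.
- lamp_carton: Small cardboard carton 60 x 60 x 85 standing beside the cap. Bystander; origin under its centre.
- cleaner: White bottle, 68 across, 170 high. Bystander; origin under its centre.
- paper_roll: White paper roll, 110 across, 100 high, upright. Bystander; origin under its centre.
- can: Metal can, 68 across, 100 high. Bystander; origin under its centre.
- mug: Blue mug, 76 across, 90 high. Bystander; origin under its centre.

How it is judged (in metres and radians):
On the way, in this order (a step that is already met when the one before it is completed fails the run):
1. the loop lies hooked: cross bar down in the notch, let go, the lever still up (z of loop_bar in the frame of case between 0.13 and 0.1365 m and x of loop_bar in the frame of case between 0.083 and 0.111 m and value of joint lever above 0.6 rad and contact force between the fingers and latch below 0.2 N), for 0.3 s.
2. the lever has been pushed past centre with the loop under tension (z of loop_bar in the frame of case between 0.13 and 0.1365 m and value of joint lever below 0.08 rad and contact force between loop and case above 12 N), for 0.2 s.
At the end, for the whole second after the job is handed in: The lever lies shut (within 0.08 rad of flat), the loop's bar sits in the keeper's notch (its centre 130 to 136.5 mm above the case's underside) and pulls on the cap with more than 12 N, everything at rest (all of step 2 and x of loop_bar in the frame of case between 0.074 and 0.083 m and value of joint lever above -0.05 rad and angular speed of loop below 0.2 rad/s); the robot touches nothing.
It fails at once if the loop is pressed against the keeper or cap with more than 20 N while its bar is not down in the notch and the lever is up (above 1 rad) (z of loop_bar in the frame of case above 0.1365 m and value of joint lever above 1 rad and contact force between loop and case above 20 N).
It fails at once if the robot pushes on the case or its cap with more than 9 N (contact force between any of the fingers, the arm and case above 9 N).
It fails at once if the robot presses on the nearly shut lever (below 0.2 rad) with more than 30 N (value of joint lever below 0.2 rad and contact force between the fingers and latch above 30 N).
It fails at once if one of the bystanders is moved more than 20 mm (distance of any of tape_roll, screwdriver, lamp_carton, cleaner, paper_roll, can, mug from where it was at the start of the episode above 0.02 m).
It also fails if it takes over 72 s, if anything falls off the work surface, if the arm or the gripper's body presses on something with over 40 N, if the wrist force passes 120 N, or if a joint passes its speed limit or range.

ROBOT

A 7-joint arm with a two-finger parallel gripper is mounted at the origin on the work surface. World frame = base frame: x ahead of the robot, y to its left, z up, the work surface at z = 0. Lengths are in mm, angles in rad, forces in N, time in s.
With the tool pointing down it reaches from about 400 to 875 mm from the base axis. Payload 4.4 kg.
Tool frame: the origin (TCP) lies between the finger pads; the fingertips stand 11 mm ahead of it and the grasp point (between the pads) lies 8 mm behind it; y points along the fingers, x is the direction in which the jaws open and shut, and the axes are right-handed (so a half turn about y gives the same grasp; the last joint's range is limited). The gripper opens to 85 mm and grips with 20 to 120 N. Pads are 22 mm wide; open, the fingers measure 114 mm over their backs; the gripper's body (76 mm by 85 mm) begins 54 mm behind the grasp point. The pads swing forward as they close: fully open they stand 13 mm farther back than shut.
Start: joints at [-1.175, 0.628, 0.038, 1.517, -0.027, 0.996, -0.02], TCP at [289.594, 581.939, 242.313] pointing down, gripper open.
Joint ranges: [-3.06, 3.06], [-0.37, 2.12], [-1.25, 1.32], [0.18, 2.47], [-1.1, 4.24], [0.23, 1.98], [-2.94, 2.94]. Speed limits (rad/s): [2.57, 2.57, 3.14, 3.14, 3.14, 3.14, 3.14].

INTERFACE

Orientations are given as [roll, pitch, yaw] about the fixed x, y, z axes, in that order (R = Rz(yaw) Ry(pitch) Rx(roll)).
In Python, from cell import * gives the robot as it stands.
- The arm moves only by the shell command python3 -m jog 'ROWS'. ROWS is JSON, a list of rows, each an object of numbers: "x", "y", "z": the shift along the tool's x, y, z in mm; "ax", "ay", "az": the turn, a rotation vector about the tool's x, y, z in rad; "grip": the finger opening in mm, from 0 to 85.4. In form: [{"x": .., "y": .., "z": .., "ax": .., "ay": .., "az": .., "grip": ..}, ...]. A call has 1 to 5 rows; each row is the pose to reach, as a shift and turn from the pose commanded when the call began, along the tool's axes at that moment; what a row does not reach only later rows make up. A row lasts 1/10 s, in which the tool goes at most 50 mm and 8.59 degrees, less where a joint would pass 70% of its speed; a pose out of reach is approached as far as the arm can. A call with a gripper value outside its range is refused whole. The fingers move at their own pace and stop on an object; the grip force is fixed at half the most. Time passes only in rows, so rows that repeat a pose let the fingers close. It gives the time, the measured TCP pose, the force and the opening at its end, in the units of the state.
- read_state(): the state, without advancing time (a new reading comes with each control period).
- get_image(name): name is "scene" or "top" or "wrist"; returns a dict with "color" (384x512x3 uint8, red, green, blue), "vfov" (degrees; the focal length in pixels is half the picture's height over the tangent of half this angle, whatever the lens; pixels are square), "cx", "cy" (the principal point, pixels), "camera_from_world" (4x4, takes a point from world to camera coordinates). Camera axes: x right, y down, z forward; pixel columns grow to the right and rows downward; lengths in mm; the calibration is good to about 2 mm. A picture is of the moment at which its call begins. There is no depth.
- finish_job(): hands the job in, once; it reports no verdict.
The state is a dict: "clock": time; "qpos": joint angles; "qd": joint speeds; "tau": joint torques, N m; "eef_pos": TCP position; "tool_rot": TCP orientation; "force": force on the tool from outside, world axes, zero at the start; "torque": the same for the moment, N m; "width": finger opening in mm.
Only numpy, scipy, OpenCV 4.12 (cv2) and the standard library are available. Lean on these libraries where they do the work, as an engineer would, in place of code of your own. Each camera call takes 0.05 s, during which the arm holds its last target.

## Working session

There is one attempt and no reset: what is moved stays moved. The work goes in short steps, Python scripts to look and compute and a shell command to move; the robot and the scene stay as the last step left them, time stands still between calls to the robot, and variables do not carry over. Pictures are saved under pics/ and viewed, and the job is handed in when it is done.

```bash
ls; mkdir -p pics
cat > h.py <<'E'
import numpy as np,cv2
from cell import *
def snap(names,tag):
    for n in names:
        d=get_image(n); cv2.imwrite(f'pics/{tag}_{n}.png',d['color'][:,:,::-1])
        np.savez(f'pics/{tag}_{n}.npz',**{k:np.array(v) for k,v in d.items()})
def cam(f):
    d=np.load(f); h=d['color'].shape[0]; fl=h/2/np.tan(np.radians(float(d['vfov']))/2)
    T=d['camera_from_world']; return fl,float(d['cx']),float(d['cy']),T
def ray(f,u,v):
    fl,cx,cy,T=cam(f); R=T[:3,:3]; o=-R.T@T[:3,3]; w=R.T@np.array([(u-cx)/fl,(v-cy)/fl,1]); return o,w/np.linalg.norm(w)
def onz(f,u,v,z):
    o,w=ray(f,u,v); return o+w*(z-o[2])/w[2]
def proj(f,p):
    fl,cx,cy,T=cam(f); q=T[:3,:3]@np.array(p)+T[:3,3]; return np.array([cx+fl*q[0]/q[2],cy+fl*q[1]/q[2]])
def tri(*L):
    A=np.zeros((3,3));b=np.zeros(3)
    for f,u,v in L:
        o,w=ray(f,u,v);P=np.eye(3)-np.outer(w,w);A+=P;b+=P@o
    p=np.linalg.solve(A,b)
    return p,[np.linalg.norm((np.eye(3)-np.outer(w,w))@(p-o)) for o,w in [ray(*l) for l in L]]
E
python3 - <<'E'
from h import *
print(read_state())
snap(['scene','top','wrist'],'a')
for n in ['scene','top','wrist']:
    f=f'pics/a_{n}.npz';print(n,cam(f)[0],ray(f,256,192))
E
```

```text
pics
{'clock': 0.0, 'qpos': array([-1.17479745,  0.62932265,  0.03844876,  1.51837782, -0.02700773,
        0.99629217, -0.02000379]), 'qd': array([ 0.00055005, -0.00060178,  0.00031332, -0.00338554, -0.0004594 ,
       -0.00019161,  0.00031366]), 'tau': array([-8.95771209e-04, -5.63420713e+01,  1.22574862e+00, -1.93444473e+01,
        1.09069532e-02,  1.06930602e-02,  1.95927976e-05]), 'eef_pos': array([289.31925116, 581.38422963, 241.40126769]), 'tool_rot': array([-1.57081768,  0.00188172,  1.10898371]), 'force': array([ 0.61776471, -0.30015705, -0.08400946]), 'torque': array([-0.01054798,  0.01486705, -0.03911187]), 'width': 85.63219657946115}
scene 358.3176155035763 (array([1129.59082944, -645.7243361 ,  968.58652245]), array([-0.49450811,  0.53174902, -0.68753524]))
top 387.30751293796976 (array([ 399.20595889,  -30.29190266, 1322.69744468]), array([ 0.11252281,  0.0024491 , -0.99364612]))
wrist 337.78853519507646 (array([215.94027671, 618.13308188, 373.51870443]), array([ 0.2803438 , -0.14854458, -0.94833636]))
```

View pics/a_scene.png

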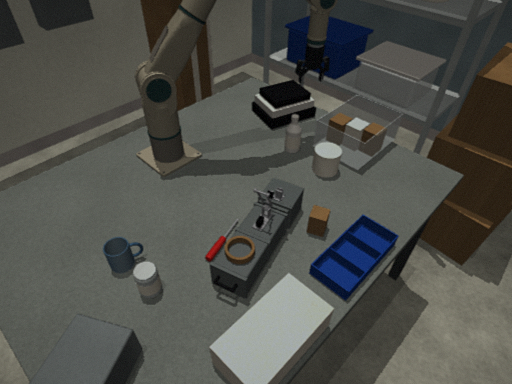

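View pics/a_top.png

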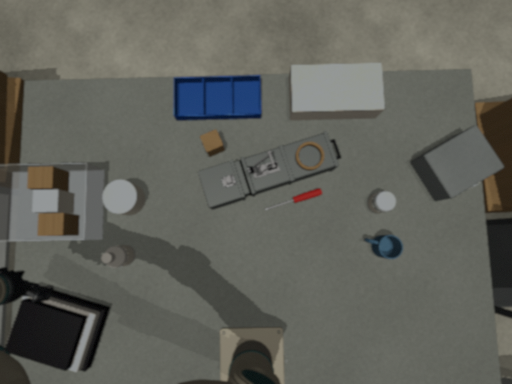

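View pics/a_wrist.png

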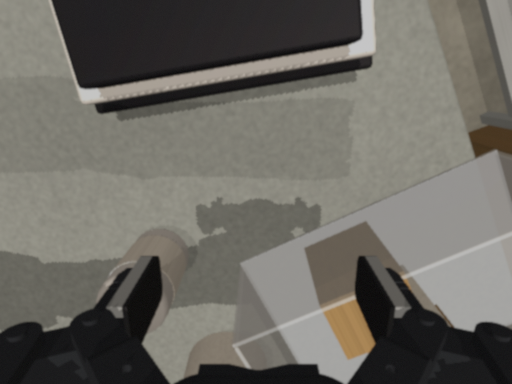

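Run:
```python
import cv2
t=cv2.imread('pics/a_top.png')[115:225,180:350]; cv2.imwrite('pics/a_topz.png',cv2.resize(t,(795,515),interpolation=cv2.INTER_CUBIC))
t=cv2.imread('pics/a_scene.png')[165:305,195:340]; cv2.imwrite('pics/a_scz.png',cv2.resize(t,(621,600),interpolation=cv2.INTER_CUBIC))
```

```text
(no output)
```

View pics/a_topz.png

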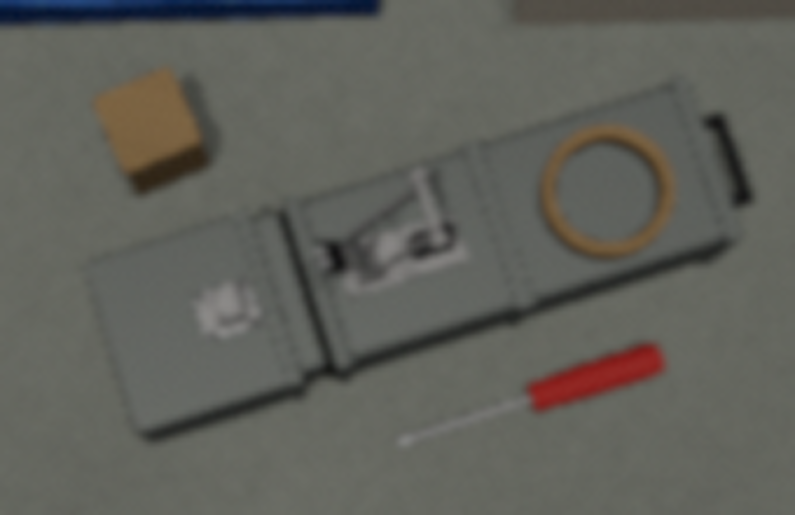

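View pics/a_scz.png

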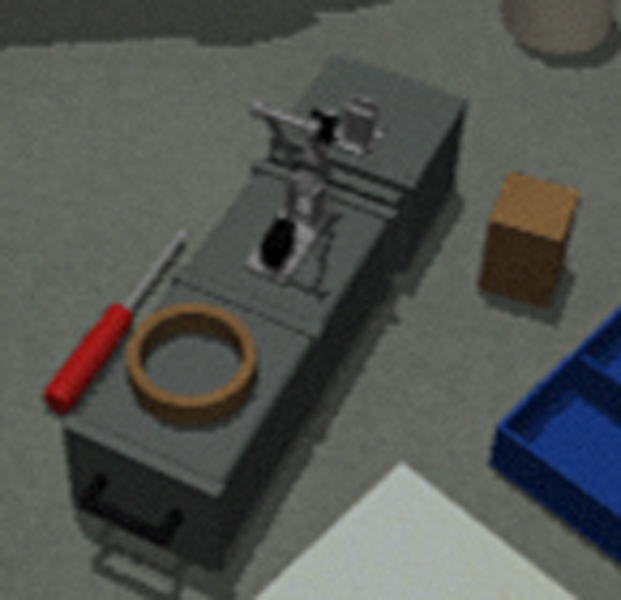

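```bash
cat >> h.py <<'E'
def z2(u,v): return 180+u/4.676,115+v/4.676
E
python3 - <<'E'
from h import *
f='pics/a_top.npz'
def P(u,v,z): return onz(f,*z2(u,v),z)
pts={'capTL':(85,262,104),'capBL':(145,432,104),'capTR':(275,210,104),'capBR':(303,385,104),'boxTR':(688,78,100),'boxBR':(735,238,100),'keeper':(226,307,135),'gap_top':(295,200,100),'gapbot':(345,372,100)}
for k,(u,v,z) in pts.items(): print(k,P(u,v,z).round(1))
a=P(145,432,104);b=P(735,238,100);c=P(85,262,104);d=P(688,78,100)
for p,q in((b,a),(d,c)):
    e=p-q; print(np.linalg.norm(e[:2]),np.arctan2(*(q-p)[[1,0]]))
print(np.linalg.norm((a-c)[:2]),np.linalg.norm((b-d)[:2]))
E
```

```text
capTL [608.9 155.9 104. ]
capBL [491.6 115.8 104. ]
capTR [641.9  25.4 104. ]
capBR [521.1   8.5 104. ]
boxTR [ 728.4 -261.4  100. ]
boxBR [ 615.5 -288.3  100. ]
keeper [571.1  57.6 135. ]
gap_top [649.3  11.7 100. ]
gapbot [529.7 -20.1 100. ]
422.6800868533846 1.8682496549708507
434.0928241903983 1.8496323916723039
123.92849945231528 116.01731071699352
```

```bash
python3 -m jog '[{"y":-50},{"x":-30,"y":-90,"z":-40},{"x":-60,"y":-90,"z":-80},{"x":-90,"y":-90,"z":-120},{"x":-120,"y":-90,"z":-160}]'; python3 -m jog '[{"x":-30,"z":-40},{"x":-60,"z":-80},{"x":-90,"z":-120},{"x":-120,"z":-160},{"x":-150,"z":-200}]'
```

```text
$[0]: bad value
$[0]: bad value
```

```bash
cat >> h.py <<'E'
from scipy.spatial.transform import Rotation as Ro
def rot(): return Ro.from_euler('xyz',read_state()['tool_rot']).as_matrix()
def delta(target,yaw=None):
    s=read_state();R=rot();print('tool shift',(R.T@(np.array(target)-s['eef_pos'])).round(1))
    if yaw is not None:
        G=Ro.from_euler('xyz',[-np.pi/2,0,yaw]).as_matrix();print('turn',Ro.from_matrix(R.T@G).as_rotvec().round(4))
E
python3 -c "
from h import *
s=read_state();print(s['eef_pos'],s['tool_rot'],s['force']);delta([607,-54,330],0.289)"
```

```text
[289.38185644 581.51628334 241.60480861] [-1.57078856e+00  1.46424448e-03  1.10898242e+00] [ 0.39399595 -0.3528623   0.13243667]
tool shift [-427.6  -87.8 -567.5]
turn [ 6.0e-04  8.2e-01 -1.4e-03]
```

```bash
python3 -m jog '[{"x":0,"y":-50,"z":0,"ax":0,"ay":0,"az":0,"grip":85},{"x":-30,"y":-90,"z":-40,"ax":0,"ay":0,"az":0,"grip":85},{"x":-60,"y":-90,"z":-80,"ax":0,"ay":0,"az":0,"grip":85},{"x":-90,"y":-90,"z":-120,"ax":0,"ay":0,"az":0,"grip":85},{"x":-120,"y":-90,"z":-160,"ax":0,"ay":0,"az":0,"grip":85}]'
```

```text
clock: 0.65
eef_pos: [374.9, 411.8, 332.7]
tool_rot: [-1.571, -0.001, 1.11]
force: [1.9, 0.5, 0.5]
width: 84.8
```

```bash
python3 -m jog '[{"x":-30,"y":0,"z":-40,"ax":0,"ay":0.15,"az":0,"grip":85},{"x":-60,"y":0,"z":-80,"ax":0,"ay":0.3,"az":0,"grip":85},{"x":-90,"y":0,"z":-120,"ax":0,"ay":0.45,"az":0,"grip":85},{"x":-120,"y":0,"z":-160,"ax":0,"ay":0.6,"az":0,"grip":85},{"x":-150,"y":0,"z":-200,"ax":0,"ay":0.74,"az":0,"grip":85}]'; python3 -c "
from h import *
delta([607,-54,330],0.289)"
```

```text
clock: 1.15
eef_pos: [486.8, 188.2, 332.3]
tool_rot: [-1.571, -0.0, 0.363]
force: [1.4, 0.3, 1.4]
width: 85.3
tool shift [  26.3    2.3 -269.1]
turn [-0.0002  0.0742  0.0001]
```

```bash
python3 -m jog '[{"x":5,"y":0,"z":-50,"ax":0,"ay":0.074,"az":0,"grip":85},{"x":10,"y":0,"z":-100,"ax":0,"ay":0.074,"az":0,"grip":85},{"x":15,"y":0,"z":-150,"ax":0,"ay":0.074,"az":0,"grip":85},{"x":20,"y":0,"z":-200,"ax":0,"ay":0.074,"az":0,"grip":85},{"x":25,"y":2,"z":-240,"ax":0,"ay":0.074,"az":0,"grip":85}]';python3 -m jog '[{"x":0,"y":0,"z":-20,"ax":0,"ay":0,"az":0,"grip":85},{"x":0,"y":0,"z":-28,"ax":0,"ay":0,"az":0,"grip":85},{"x":0,"y":0,"z":-28,"ax":0,"ay":0,"az":0,"grip":85}]'; python3 -c "
from h import *
delta([607,-54,330],0.289)
snap(['wrist','scene'],'b')"
```

```text
clock: 1.65
eef_pos: [597.0, -28.0, 330.3]
tool_rot: [-1.572, -0.0, 0.293]
force: [0.9, 0.6, 0.2]
width: 85.0
clock: 1.95
eef_pos: [604.2, -52.3, 329.9]
tool_rot: [-1.571, 0.001, 0.293]
force: [0.3, -0.0, 0.1]
width: 84.9
tool shift [ 2.2 -0.1 -2.5]
turn [-0.0003  0.0043 -0.0008]
```

View pics/b_wrist.png

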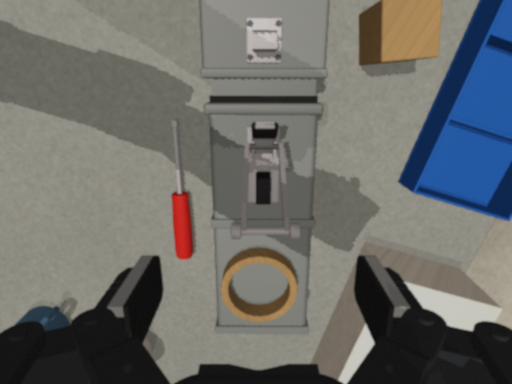

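Run:
```python
import cv2
t=cv2.imread('pics/b_wrist.png')[0:250,190:340]; cv2.imwrite('pics/b_wz.png',cv2.resize(t,(360,600),interpolation=cv2.INTER_CUBIC))
t=cv2.imread('pics/b_wrist.png')[0:125,190:340]; a=cv2.resize(t,(720,600),interpolation=cv2.INTER_CUBIC)
cv2.imwrite('pics/b_wz1.png',a)
t=cv2.imread('pics/b_wrist.png')[115:240,190:340]; a=cv2.resize(t,(720,600),interpolation=cv2.INTER_CUBIC)
cv2.imwrite('pics/b_wz2.png',a)
```

```text
(no output)
```

View pics/b_wz1.png

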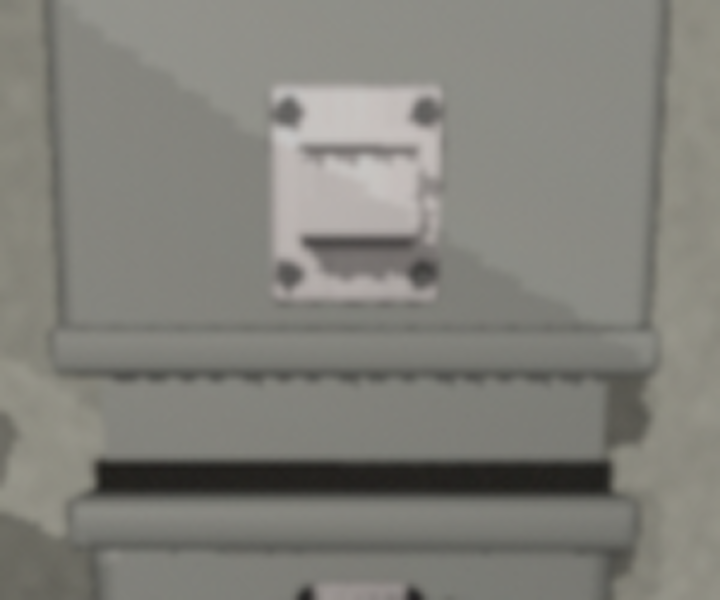

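View pics/b_wz2.png

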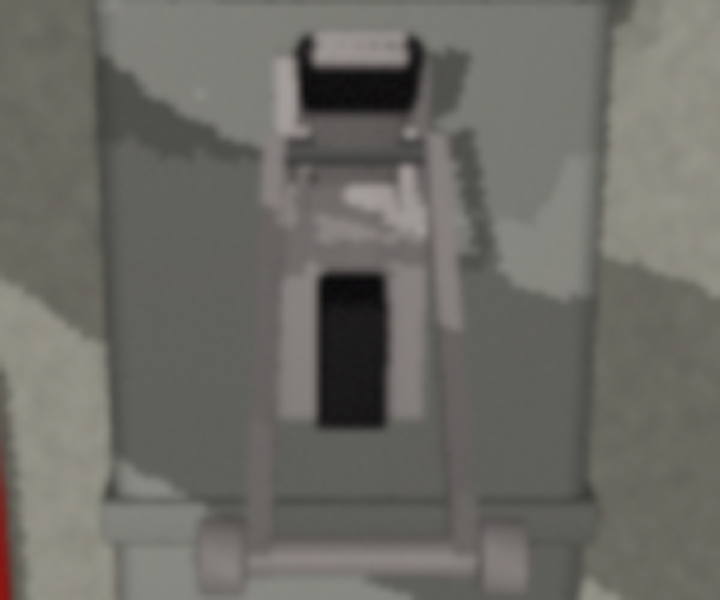

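Run:
```python
from h import *
f='pics/b_wrist.npz'
A=lambda u,v,z:onz(f,190+u/4.8,v/4.8,z)
B=lambda u,v,z:onz(f,190+u/4.8,115+v/4.8,z)
# collar edges x=42 z=104
c1=A(72,497,104);c2=A(635,497,104);print('collar',c1.round(1),c2.round(1),np.linalg.norm(c1-c2))
g1=A(53,373,104);g2=A(655,373,104);print('rim',g1.round(1),g2.round(1),np.linalg.norm(g1-g2))
d=c2-c1;print('yaw from collar',np.arctan2(d[1],d[0])); d=g2-g1;print(np.arctan2(d[1],d[0]))
# case far end
e1=onz(f,217,329,100);e2=onz(f,307,329,100);print('end',e1.round(1),e2.round(1),np.linalg.norm(e1-e2))
m=(c1+c2)/2;g=(g1+g2)/2;e=(e1+e2)/2
d=m-e;print('len',np.linalg.norm(d),np.arctan2(d[1],d[0]));yaw=np.arctan2(d[1],d[0])
ex=np.array([np.cos(yaw),np.sin(yaw),0]);ey=np.array([-ex[1],ex[0],0])
O=m-42*ex;O[2]=0;print('O',O)
L=lambda p:np.array([(p-O)@ex,(p-O)@ey,p[2]]).round(1)
print('rim',L(g),'s',L(g)[0]-45.5)
for n,u,v,z in [('kfront',360,240,139),('krear',360,150,139),('kL',302,195,139),('kR',416,195,139),('plate near',355,298,104),('plate far',355,86,104)]: print(n,L(A(u,v,z)))
k1,k2=(220,555),(506,557)
b=get=None
for z in (230,236,242,248):
    print(z,L(B(198,556,z)),L(B(528,558,z)))
print('levertip',[L(B(360,45,z)) for z in (180,185,190)])
f2='pics/b_scene.npz'
np.savez('pics/frame.npz',O=O,yaw=yaw)
print('bar proj scene',[proj(f2,O+ex*-30+[0,0,z]) for z in (230,245)])
t=cv2.imread('pics/b_scene.png')[165:285,220:340]; cv2.imwrite('pics/b_scz.png',cv2.resize(t,(600,600),interpolation=cv2.INTER_CUBIC))
```

```text
collar [534.1 -13.1 104. ] [649.5  21.9 104. ] 120.56759450624291
rim [524.2  10.2 104. ] [644.8  46.7 104. ] 125.9786526653728
yaw from collar 0.29384060644397014
0.29377729588212953
end [ 617.7 -286.4  100. ] [ 730.1 -252.3  100. ] 117.4834744173669
len 285.8067431890125 1.8623706789170882
O [603.85646469 -35.83216232   0.        ]
rim [6.72e+01 1.00e-01 1.04e+02] s 21.700000000000003
kfront [ 90.3  -0.3 139. ]
krear [105.4  -0.2 139. ]
kL [ 97.9  10.3 139. ]
kR [ 97.9 -10.5 139. ]
plate near [ 81.9  -0.  104. ]
plate far [121.3   0.3 104. ]
230 [-42.6  25.6 230. ] [-42.8 -26.2 230. ]
236 [-39.8  25.1 236. ] [-40.  -25.4 236. ]
242 [-37.   24.5 242. ] [-37.2 -24.5 242. ]
248 [-34.2  24.  248. ] [-34.4 -23.7 248. ]
levertip [array([ 3.04e+01, -1.00e-01,  1.80e+02]), array([ 31.,  -0., 185.]), array([3.16e+01, 1.00e-01, 1.90e+02])]
bar proj scene [array([261.69700169, 192.68209526]), array([261.84564345, 189.01380956])]
```

View pics/b_scz.png

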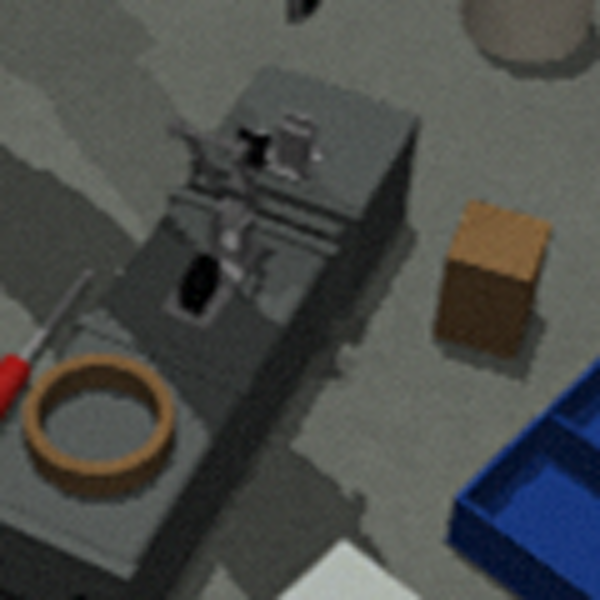

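```bash
cat >> h.py <<'E'
def tgt(cx,cz,cy=0,dx=0):
    d=np.load('pics/frame.npz');O=d['O'];yaw=float(d['yaw'])
    ex=np.array([np.cos(yaw),np.sin(yaw),0]);ey=np.array([-ex[1],ex[0],0])
    p=O+ex*cx+ey*cy;p[2]=cz;delta(p,yaw-np.pi/2)
    s=read_state();q=s['eef_pos']-O;print('now case',(q@ex).round(1),(q@ey).round(1),q[2].round(1),'F',np.round([s['force']@ex,s['force']@ey,s['force'][2]],1),'w',round(s['width'],1),s['clock'])
E
python3 -c "
from h import *
tgt(-38,236)"
```

```text
tool shift [  3.6  94.1 -25. ]
turn [-0.0017  0.0054 -0.0002]
now case -13.2 3.7 330.1 F [ 0.   0.2 -0.1] w 84.9 2.05
```

```bash
python3 -m jog '[{"x":3.6,"y":0,"z":-25,"ax":0,"ay":0.005,"az":0,"grip":85},{"x":3.6,"y":30,"z":-25,"ax":0,"ay":0.005,"az":0,"grip":85},{"x":3.6,"y":60,"z":-25,"ax":0,"ay":0.005,"az":0,"grip":85},{"x":3.6,"y":85,"z":-25,"ax":0,"ay":0.005,"az":0,"grip":85},{"x":3.6,"y":94,"z":-25,"ax":0,"ay":0.005,"az":0,"grip":85}]';python3 -m jog '[{"x":0,"y":0,"z":0,"ax":0,"ay":0,"az":0,"grip":75},{"x":0,"y":0,"z":0,"ax":0,"ay":0,"az":0,"grip":65}]'; python3 -c "
from h import *
tgt(-38,236)
snap(['wrist','scene'],'c')
t=cv2.imread('pics/c_scene.png')[145:245,220:320]; cv2.imwrite('pics/c_scz.png',cv2.resize(t,(600,600),interpolation=cv2.INTER_CUBIC))
"
```

```text
clock: 2.55
eef_pos: [613.5, -71.5, 233.8]
tool_rot: [-1.568, 0.004, 0.293]
force: [0.2, 0.4, 0.2]
width: 84.9
clock: 2.75
eef_pos: [615.9, -73.7, 237.5]
tool_rot: [-1.571, -0.002, 0.291]
force: [0.1, -0.2, 1.0]
width: 65.4
tool shift [-0.7  1.5  1.7]
turn [ 0.0005 -0.0003  0.0019]
now case -39.7 -0.7 237.5 F [-0.2 -0.1  1. ] w 65.4 2.75
```

View pics/c_wrist.png

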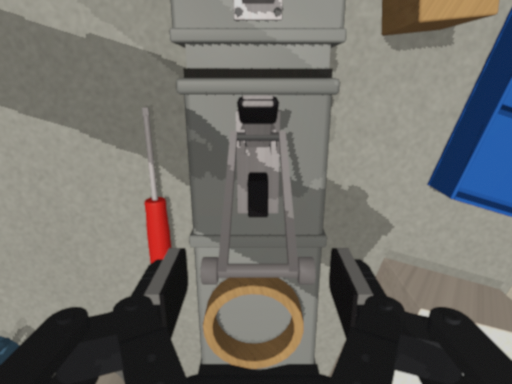

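View pics/c_scz.png

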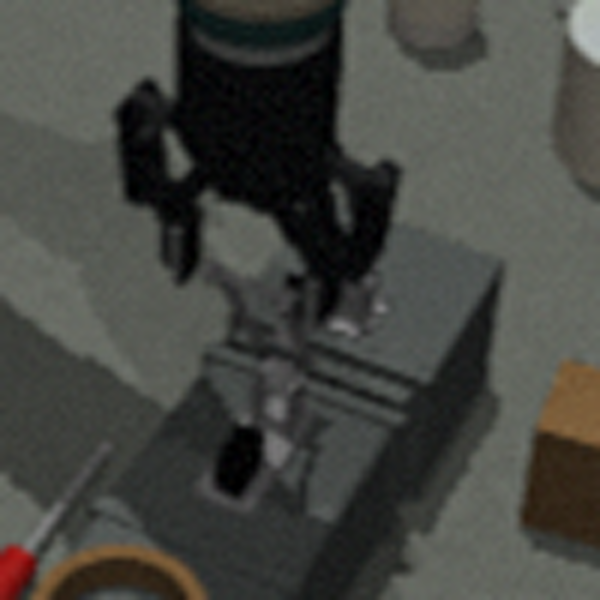

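```bash
python3 - <<'E'
from h import *
d=np.load('pics/frame.npz');O=d['O'];yaw=float(d['yaw'])
ex=np.array([np.cos(yaw),np.sin(yaw),0]);ey=np.array([-ex[1],ex[0],0])
L=lambda p:np.array([(p-O)@ex,(p-O)@ey,p[2]]).round(1)
b='pics/b_wrist.npz';c='pics/c_wrist.npz'
for pb,pc in [((236.2,230.8),(209,270.5)),((295.5,231.2),(307,269.5)),((266,231.4),(258,271))]:
    p,e=tri((b,*pb),(c,*pc));print(L(p),np.round(e,2))
# keeper plate / rim / collar / levertip
for n,pb,pc in [('rim',(264,77.7),(258,43)),('collar',(264,103.5),(258,80)),('levertip',(264.8,124.5),(257.5,103)),('hole far',(263,172),(258,172.5)),('hole near',(263,203.5),(258,216))]:
    p,e=tri((b,*pb),(c,*pc));print(n,L(p),np.round(e,2))
E
python3 -c "
from h import *
print(proj('pics/c_wrist.npz',read_state()['eef_pos']))"
```

```text
[-37.3  21.4 240.9] [0.33 0.33]
[-41.4 -22.3 233.1] [0.06 0.06]
[-39.2  -0.  238.1] [0.34 0.34]
rim [67.2 -0.1 98.2] [0.2 0.2]
collar [41.2 -0.2 93.2] [0.34 0.34]
levertip [ 29.1   0.2 171.2] [0.32 0.32]
hole far [-33.    0.1  95. ] [0.24 0.24]
hole near [-60.2   0.2 123.7] [0.03 0.03]
[260.31500745 273.14051945]
```

```bash
python3 -m jog '[{"x":-0.7,"y":2.5,"z":1,"ax":0,"ay":0,"az":0,"grip":60},{"x":-0.7,"y":2.5,"z":1,"ax":0,"ay":0,"az":0,"grip":54},{"x":-0.7,"y":2.5,"z":1,"ax":0,"ay":0,"az":0,"grip":52},{"x":-0.7,"y":2.5,"z":1,"ax":0,"ay":0,"az":0,"grip":50},{"x":-0.7,"y":2.5,"z":1,"ax":0,"ay":0,"az":0,"grip":48}]'; python3 -c "
from h import *
tgt(-38,236)"; python3 -m jog '[{"x":0,"y":0,"z":0,"ax":0,"ay":0,"az":0,"grip":46},{"x":0,"y":0,"z":0,"ax":0,"ay":0,"az":0,"grip":46},{"x":0,"y":0,"z":0,"ax":0,"ay":0,"az":0,"grip":46}]'; python3 -c "
from h import *
tgt(-38,236);snap(['wrist'],'d')"
```

```text
clock: 3.35
eef_pos: [615.0, -73.7, 234.2]
tool_rot: [-1.571, -0.002, 0.29]
force: [2.3, 0.1, 1.6]
width: 48.2
tool shift [ 0.2 -1.8  1.5]
turn [ 0.0007 -0.0015  0.0017]
now case -39.5 0.2 234.2 F [-0.6 -2.3  1.6] w 48.2 3.35
clock: 3.65
eef_pos: [615.0, -74.0, 234.3]
tool_rot: [-1.572, -0.002, 0.29]
force: [2.1, -0.8, 3.5]
width: 47.2
tool shift [ 0.3 -1.7  1.8]
turn [ 0.0011 -0.0018  0.0018]
now case -39.8 0.3 234.3 F [-1.4 -1.8  3.5] w 47.2 3.65
```

View pics/d_wrist.png

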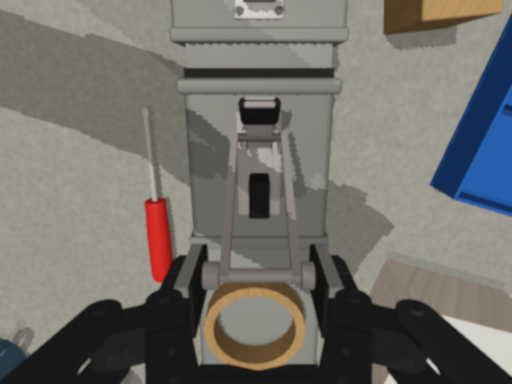

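```bash
python3 -m jog '[{"x":0,"y":-4.9,"z":10.4,"ax":0,"ay":0,"az":0,"grip":46},{"x":0,"y":-8.5,"z":21.5,"ax":0,"ay":0,"az":0,"grip":46},{"x":0,"y":-10.8,"z":33.9,"ax":0,"ay":0,"az":0,"grip":46},{"x":0,"y":-11.5,"z":45.5,"ax":0,"ay":0,"az":0,"grip":46},{"x":0,"y":-10.8,"z":57.1,"ax":0,"ay":0,"az":0,"grip":46}]'; python3 -c "
from h import *
tgt(18,245);snap(['wrist'],'e')"
```

```text
clock: 4.2
eef_pos: [597.8, -17.1, 244.5]
tool_rot: [-1.57, -0.001, 0.291]
force: [5.3, 1.1, -3.3]
width: 46.8
tool shift [ 0.4 -0.5 -1.6]
turn [-0.0003 -0.0003  0.0008]
now case 19.6 0.4 244.5 F [-0.5 -5.4 -3.3] w 46.8 4.2
```

View pics/e_wrist.png

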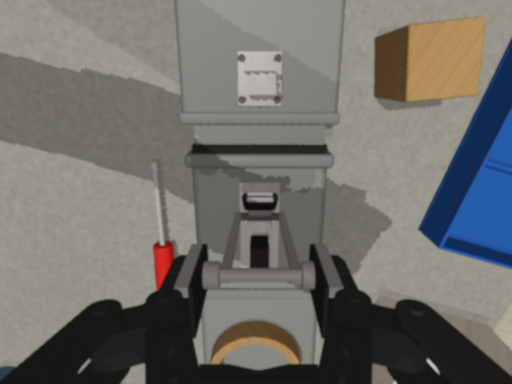

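```bash
python3 -m jog '[{"x":0,"y":2.3,"z":12.4,"ax":0,"ay":0,"az":0,"grip":46},{"x":0,"y":5.9,"z":23.5,"ax":0,"ay":0,"az":0,"grip":46},{"x":0,"y":11.2,"z":34.9,"ax":0,"ay":0,"az":0,"grip":46},{"x":0,"y":17.3,"z":44.8,"ax":0,"ay":0,"az":0,"grip":46},{"x":0,"y":25.3,"z":54.5,"ax":0,"ay":0,"az":0,"grip":46}]'; python3 -c "
from h import *
tgt(72.6,220);snap(['wrist'],'f')"
```

```text
clock: 4.75
eef_pos: [582.4, 34.6, 218.9]
tool_rot: [-1.571, -0.001, 0.291]
force: [5.8, 1.2, -1.1]
width: 47.0
tool shift [ 0.3 -1.1 -1.1]
turn [ 0.0001 -0.0004  0.0009]
now case 73.7 0.3 218.9 F [-0.5 -5.8 -1.1] w 47.0 4.75
```

View pics/f_wrist.png

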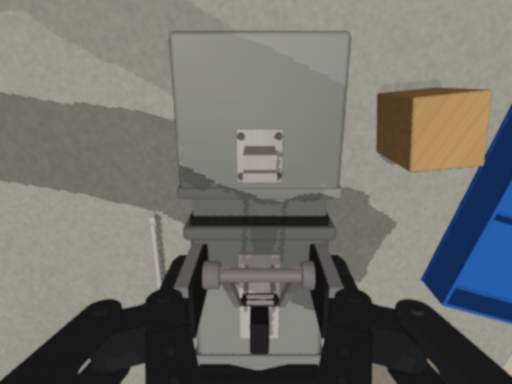

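Run:
```python
from h import *
t=cv2.imread('pics/f_wrist.png')[115:215,180:340]; cv2.imwrite('pics/f_z.png',cv2.resize(t,(800,500),interpolation=cv2.INTER_CUBIC))
```

```text
(no output)
```

View pics/f_z.png

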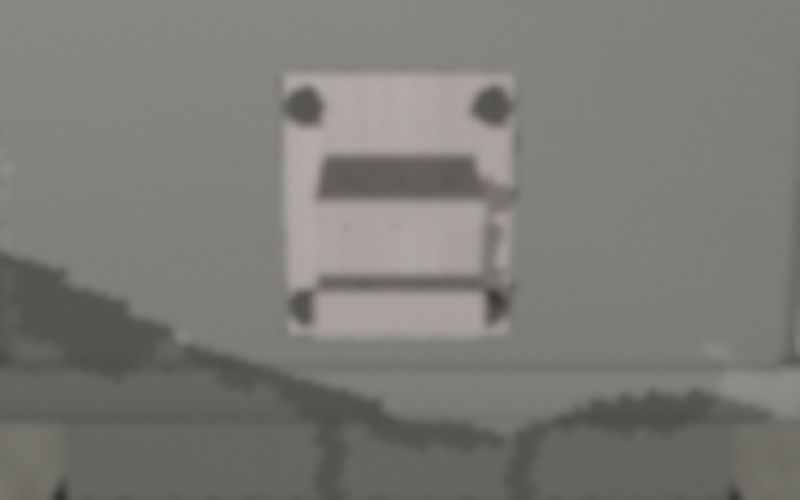

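Run:
```python
from h import *
d=np.load('pics/frame.npz');O=d['O'];yaw=float(d['yaw'])
ex=np.array([np.cos(yaw),np.sin(yaw),0]);ey=np.array([-ex[1],ex[0],0])
L=lambda p:np.array([(p-O)@ex,(p-O)@ey,p[2]]).round(1)
f='pics/f_wrist.npz'
for n,u,v,z in [('88',400,200,139),('76',400,290,139),('76b',400,275,130),('L',316,200,139),('R',485,200,139),('rimback',400,365,104),('rim',400,420,104)]:
    print(n,L(onz(f,180+u/5,115+v/5,z)))
c=onz(f,260,222,104);print('collar edge?',L(c))
print('tcp px',proj(f,read_state()['eef_pos']))
for h in (3,4,5): print(h,[L(onz(f,u,276,218.9+h)) for u in (211,308)])
```

```text
88 [109.3   0.  139. ]
76 [ 97.4  -0.  139. ]
76b [ 9.7e+01 -1.0e-01  1.3e+02]
L [109.3  10.7 139. ]
R [109.3 -10.8 139. ]
rimback [ 75.9  -0.3 104. ]
rim [ 66.9  -0.3 104. ]
collar edge? [ 47.5  -0.3 104. ]
tcp px [259.5014332  265.80314235]
3 [array([ 73.2,  22. , 221.9]), array([ 73.2, -20.6, 221.9])]
4 [array([ 73.8,  21.8, 222.9]), array([ 73.8, -20.5, 222.9])]
5 [array([ 74.5,  21.6, 223.9]), array([ 74.5, -20.3, 223.9])]
```

```bash
python3 -m jog '[{"x":0,"y":10.7,"z":9.9,"ax":0,"ay":0,"az":0,"grip":46},{"x":0,"y":22.7,"z":18,"ax":0,"ay":0,"az":0,"grip":46},{"x":0,"y":35.9,"z":24.3,"ax":0,"ay":0,"az":0,"grip":46},{"x":0,"y":45,"z":27.4,"ax":0,"ay":0,"az":0,"grip":46},{"x":0,"y":54.5,"z":29,"ax":0,"ay":0,"az":0,"grip":46}]'; python3 -c "
from h import *
tgt(101.8,148);snap(['wrist'],'g')
t=cv2.imread('pics/g_wrist.png')[200:350,160:360]; cv2.imwrite('pics/g_z.png',cv2.resize(t,(800,600),interpolation=cv2.INTER_CUBIC))"
```

```text
clock: 5.3
eef_pos: [573.9, 63.0, 163.7]
tool_rot: [-1.57, -0.001, 0.292]
force: [5.9, 4.0, -0.5]
width: 47.0
tool shift [ 0.2 15.7 -1.5]
turn [-0.0006  0.0008  0.0005]
now case 103.3 0.2 163.7 F [ 2.2 -6.8 -0.5] w 47.0 5.3
```

View pics/g_z.png

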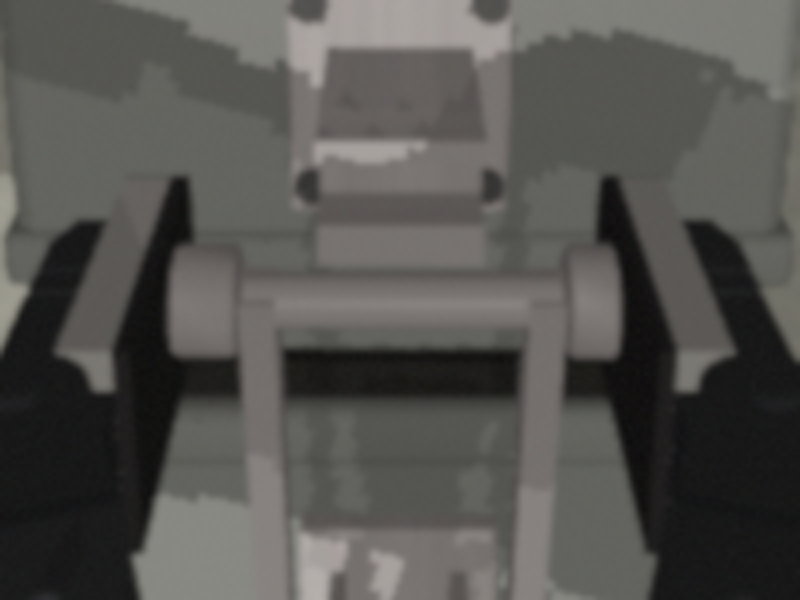

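Run:
```python
from h import *
d=np.load('pics/frame.npz');O=d['O'];yaw=float(d['yaw'])
ex=np.array([np.cos(yaw),np.sin(yaw),0]);ey=np.array([-ex[1],ex[0],0])
L=lambda p:np.array([(p-O)@ex,(p-O)@ey,p[2]]).round(1)
f='pics/g_wrist.npz'
for n,u,v,z in [('88',400,140,139),('76',400,224,139),('L',316,142,139),('R',487,142,139)]:
    print(n,L(onz(f,160+u/4,200+v/4,z)))
for h in (3,4,5): print(h,L(onz(f,160+400/4,200+298/4,163.7+h)))
# bar px thickness -> depth
fl,cx,cy,T=cam(f)
p=O+ex*103.3;p[2]=167.7;print((T[:3,:3]@p+T[:3,3])[2], 'depth from knobs', fl*49/((622-166)/4), 'legs inner', fl*27/((522-283)/4))
```

```text
88 [109.3   0.2 139. ]
76 [ 97.2   0.2 139. ]
L [109.   10.9 139. ]
R [109.  -10.9 139. ]
3 [103.6   0.3 166.7]
4 [104.2   0.4 167.7]
5 [104.8   0.4 168.7]
147.2091529279749 depth from knobs 145.18980898735745 legs inner 152.64084435593412
```

```bash
python3 -m jog '[{"x":0,"y":7,"z":-0.8,"ax":0,"ay":0,"az":0,"grip":46},{"x":0,"y":14,"z":-1.6,"ax":0,"ay":0,"az":0,"grip":46},{"x":0,"y":20,"z":-2.4,"ax":0,"ay":0,"az":0,"grip":46},{"x":0,"y":20,"z":-2.4,"ax":0,"ay":0,"az":0,"grip":46}]'; python3 -c "
from h import *
tgt(101,128);snap(['wrist'],'i')
t=cv2.imread('pics/i_wrist.png')[200:350,160:360]; cv2.imwrite('pics/i_z.png',cv2.resize(t,(800,600),interpolation=cv2.INTER_CUBIC))"
```

```text
clock: 5.75
eef_pos: [574.7, 60.6, 143.4]
tool_rot: [-1.57, -0.0, 0.293]
force: [5.2, 3.6, 0.1]
width: 47.4
tool shift [ 0.2 15.4  0.2]
turn [-0.0007  0.001   0.0001]
now case 100.8 0.2 143.4 F [ 2.  -6.   0.1] w 47.4 5.75
```

View pics/i_z.png

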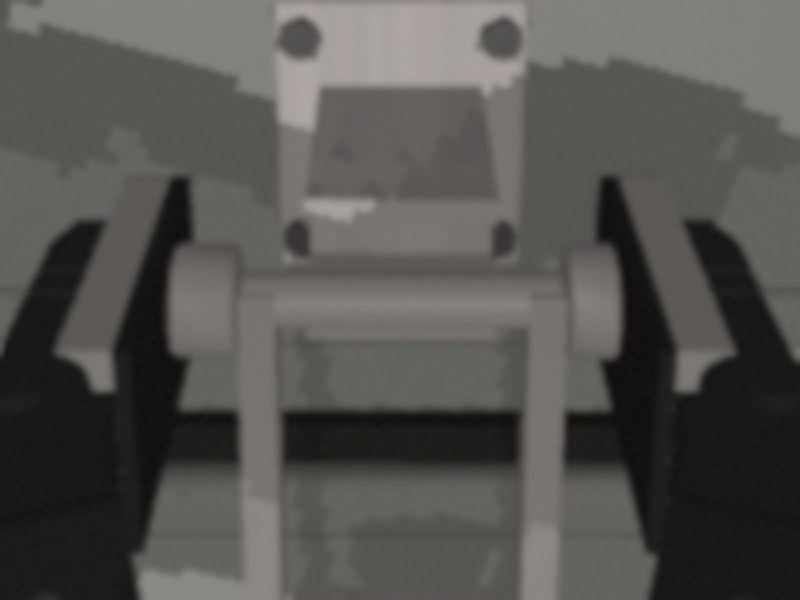

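```bash
python3 - <<'E'
from h import *
d=np.load('pics/frame.npz');O=d['O'];yaw=float(d['yaw'])
ex=np.array([np.cos(yaw),np.sin(yaw),0]);ey=np.array([-ex[1],ex[0],0])
L=lambda p:np.array([(p-O)@ex,(p-O)@ey,p[2]]).round(1)
f='pics/i_wrist.npz'
for n,u,v,z in [('88',400,200,139),('70',400,340,139),('floor front 76',400,257,130)]:
    print(n,L(onz(f,160+u/4,200+v/4,z)))
for h in (3,4,5): print(h,L(onz(f,160+400/4,200+298/4,143.4+h)))
E
python3 -m jog '[{"x":0,"y":2,"z":0.2,"ax":0,"ay":0,"az":0,"grip":46},{"x":0,"y":4,"z":0.2,"ax":0,"ay":0,"az":0,"grip":46},{"x":0,"y":4,"z":0.2,"ax":0,"ay":0,"az":0,"grip":46}]'
```

```text
88 [109.1   0.3 139. ]
70 [ 90.7   0.2 139. ]
floor front 76 [ 96.5   0.2 130. ]
3 [101.    0.3 146.4]
4 [101.7   0.3 147.4]
5 [102.3   0.3 148.4]
clock: 6.1
eef_pos: [574.9, 60.2, 140.0]
tool_rot: [-1.571, -0.001, 0.292]
force: [5.5, 2.9, -0.5]
width: 47.1
```

```bash
python3 -m jog '[{"x":0,"y":1,"z":0,"ax":0,"ay":0,"az":0,"grip":46},{"x":0,"y":2,"z":0,"ax":0,"ay":0,"az":0,"grip":46},{"x":0,"y":2,"z":0,"ax":0,"ay":0,"az":0,"grip":46}]';python3 -m jog '[{"x":0,"y":1,"z":0,"ax":0,"ay":0,"az":0,"grip":46},{"x":0,"y":1,"z":0,"ax":0,"ay":0,"az":0,"grip":46}]';python3 -m jog '[{"x":0,"y":1,"z":0,"ax":0,"ay":0,"az":0,"grip":46},{"x":0,"y":1,"z":0,"ax":0,"ay":0,"az":0,"grip":46}]'
```

```text
clock: 6.4
eef_pos: [574.9, 60.0, 138.1]
tool_rot: [-1.571, -0.001, 0.292]
force: [6.3, 2.7, -0.4]
width: 46.7
clock: 6.6
eef_pos: [575.0, 59.9, 137.2]
tool_rot: [-1.571, -0.001, 0.292]
force: [6.8, 1.9, -1.1]
width: 46.8
clock: 6.8
eef_pos: [575.0, 59.8, 136.2]
tool_rot: [-1.571, -0.001, 0.292]
force: [6.3, 1.8, 0.4]
width: 46.6
```

```bash
python3 -m jog '[{"x":0,"y":1,"z":0,"ax":0,"ay":0,"az":0,"grip":46},{"x":0,"y":1,"z":0,"ax":0,"ay":0,"az":0,"grip":46}]';python3 -m jog '[{"x":0,"y":1,"z":0,"ax":0,"ay":0,"az":0,"grip":46},{"x":0,"y":1,"z":0,"ax":0,"ay":0,"az":0,"grip":46}]';python3 -m jog '[{"x":0,"y":1,"z":0,"ax":0,"ay":0,"az":0,"grip":46},{"x":0,"y":1,"z":0,"ax":0,"ay":0,"az":0,"grip":46}]'; python3 -c "
from h import *
tgt(101,128);snap(['wrist'],'j')
t=cv2.imread('pics/j_wrist.png')[200:350,160:360]; cv2.imwrite('pics/j_z.png',cv2.resize(t,(800,600),interpolation=cv2.INTER_CUBIC))"
```

```text
clock: 7.0
eef_pos: [575.1, 59.7, 135.2]
tool_rot: [-1.572, -0.001, 0.292]
force: [6.3, 2.2, -0.6]
width: 47.1
clock: 7.2
eef_pos: [575.1, 59.5, 134.2]
tool_rot: [-1.572, -0.001, 0.292]
force: [6.7, 1.4, 0.2]
width: 46.9
clock: 7.4
eef_pos: [575.2, 59.5, 133.2]
tool_rot: [-1.572, -0.001, 0.292]
force: [6.6, 1.0, -0.2]
width: 46.9
tool shift [0.1 5.2 1.5]
turn [0.001  0.0001 0.0011]
now case 99.5 0.1 133.2 F [-0.9 -6.6 -0.2] w 46.9 7.4
```

View pics/j_z.png

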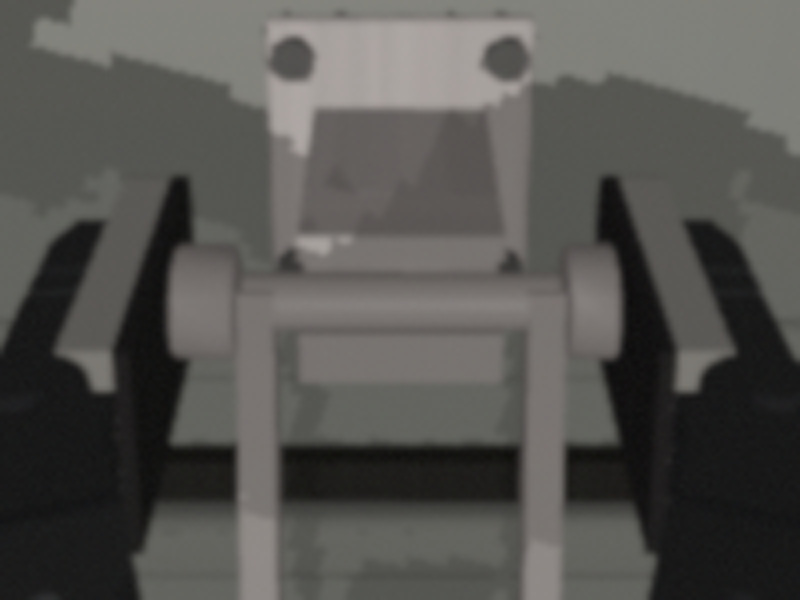

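```bash
python3 -m jog '[{"x":0,"y":0,"z":0.7,"ax":0,"ay":0,"az":0,"grip":46},{"x":0,"y":0,"z":1.4,"ax":0,"ay":0,"az":0,"grip":46},{"x":0,"y":0,"z":1.4,"ax":0,"ay":0,"az":0,"grip":46}]';python3 -c "
from h import *
tgt(101,128)"
python3 -m jog '[{"x":0,"y":1,"z":0.2,"ax":0,"ay":0,"az":0,"grip":46},{"x":0,"y":1,"z":0.2,"ax":0,"ay":0,"az":0,"grip":46}]'; python3 -c "
from h import *
tgt(101,128)"
```

```text
clock: 7.75
eef_pos: [574.9, 60.5, 133.3]
tool_rot: [-1.572, -0.001, 0.291]
force: [6.7, 1.0, 0.4]
width: 47.0
tool shift [0.1 5.3 0.4]
turn [ 0.0015 -0.0001  0.0012]
now case 100.6 0.1 133.3 F [-0.9 -6.7  0.4] w 47.0 7.75
clock: 7.95
eef_pos: [574.8, 60.7, 132.3]
tool_rot: [-1.572, -0.001, 0.291]
force: [6.5, 2.2, 0.2]
width: 47.1
tool shift [0.1 4.3 0.2]
turn [ 0.0014 -0.0002  0.0011]
now case 100.8 0.1 132.3 F [ 0.3 -6.9  0.2] w 47.1 7.95
```

```bash
python3 -m jog '[{"x":0,"y":1,"z":0.2,"ax":0,"ay":0,"az":0,"grip":46},{"x":0,"y":1,"z":0.2,"ax":0,"ay":0,"az":0,"grip":46}]';python3 -m jog '[{"x":0,"y":1,"z":0.2,"ax":0,"ay":0,"az":0,"grip":46},{"x":0,"y":1,"z":0.2,"ax":0,"ay":0,"az":0,"grip":46}]'; python3 -c "
from h import *
tgt(101,128)"
python3 -m jog '[{"x":0,"y":0.8,"z":0.2,"ax":0,"ay":0,"az":0,"grip":46},{"x":0,"y":0.8,"z":0.2,"ax":0,"ay":0,"az":0,"grip":46}]'; python3 -c "
from h import *
tgt(101,128)"
```

```text
clock: 8.15
eef_pos: [574.7, 60.9, 131.3]
tool_rot: [-1.572, -0.001, 0.292]
force: [6.1, 1.3, -0.5]
width: 47.3
clock: 8.35
eef_pos: [574.7, 61.1, 130.3]
tool_rot: [-1.572, -0.001, 0.291]
force: [6.6, 1.0, -0.3]
width: 46.9
tool shift [ 0.1  2.3 -0.2]
turn [ 0.0014 -0.0001  0.0012]
now case 101.2 0.1 130.3 F [-0.9 -6.6 -0.3] w 46.9 8.35
clock: 8.55
eef_pos: [574.6, 61.3, 129.5]
tool_rot: [-1.572, -0.001, 0.291]
force: [7.4, 0.9, -0.7]
width: 47.2
tool shift [ 0.1  1.5 -0.4]
turn [ 0.0014 -0.0001  0.0012]
now case 101.4 0.1 129.5 F [-1.3 -7.4 -0.7] w 47.2 8.55
```

```bash
python3 -m jog '[{"x":0,"y":0.6,"z":0,"ax":0,"ay":0,"az":0,"grip":46},{"x":0,"y":0.6,"z":0,"ax":0,"ay":0,"az":0,"grip":46}]';python3 -m jog '[{"x":0,"y":0.6,"z":0,"ax":0,"ay":0,"az":0,"grip":46},{"x":0,"y":0.6,"z":0,"ax":0,"ay":0,"az":0,"grip":46}]'; python3 -c "
from h import *
tgt(101,128);snap(['wrist'],'k')
t=cv2.imread('pics/k_wrist.png')[200:350,160:360]; cv2.imwrite('pics/k_z.png',cv2.resize(t,(800,600),interpolation=cv2.INTER_CUBIC))"
```

```text
clock: 8.75
eef_pos: [574.6, 61.3, 128.9]
tool_rot: [-1.572, -0.001, 0.291]
force: [5.9, 1.0, 0.2]
width: 47.2
clock: 8.95
eef_pos: [574.6, 61.3, 128.6]
tool_rot: [-1.572, -0.001, 0.291]
force: [6.0, 0.8, 0.6]
width: 46.8
tool shift [ 0.1  0.6 -0.4]
turn [ 0.0013 -0.0002  0.0013]
now case 101.4 0.1 128.6 F [-1.  -5.9  0.6] w 46.8 8.95
```

View pics/k_z.png

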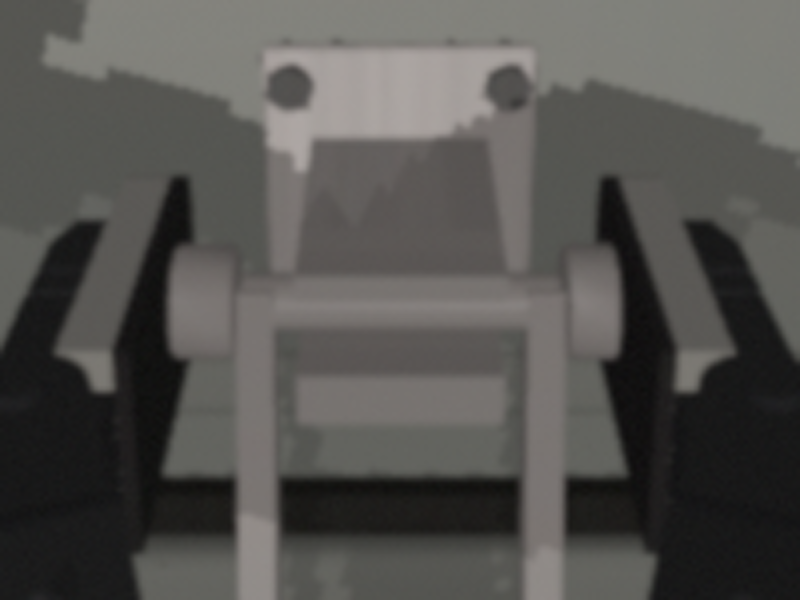

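```bash
python3 -m jog '[{"x":0,"y":0.4,"z":0,"ax":0,"ay":0,"az":0,"grip":46},{"x":0,"y":0.4,"z":0,"ax":0,"ay":0,"az":0,"grip":46}]'; python3 -m jog '[{"x":0,"y":0,"z":0,"ax":0,"ay":0,"az":0,"grip":52},{"x":0,"y":0,"z":0,"ax":0,"ay":0,"az":0,"grip":60},{"x":0,"y":0,"z":0,"ax":0,"ay":0,"az":0,"grip":65},{"x":0,"y":0,"z":0,"ax":0,"ay":0,"az":0,"grip":65},{"x":0,"y":0,"z":0,"ax":0,"ay":0,"az":0,"grip":65}]'; python3 -c "
from h import *
tgt(101,128);snap(['wrist'],'l')
t=cv2.imread('pics/l_wrist.png')[200:350,160:360]; cv2.imwrite('pics/l_z.png',cv2.resize(t,(800,600),interpolation=cv2.INTER_CUBIC))"
```

```text
clock: 9.2
eef_pos: [574.7, 61.3, 128.5]
tool_rot: [-1.572, -0.001, 0.291]
force: [5.5, 0.8, 3.8]
width: 46.7
clock: 9.7
eef_pos: [573.1, 60.9, 127.9]
tool_rot: [-1.57, 0.002, 0.29]
force: [0.2, 0.0, 0.1]
width: 65.1
tool shift [ 1.6 -0.1 -0.5]
turn [-0.0003 -0.0019 -0.0018]
now case 101.5 1.6 127.9 F [-0.  -0.2  0.1] w 65.1 9.7
```

View pics/l_z.png

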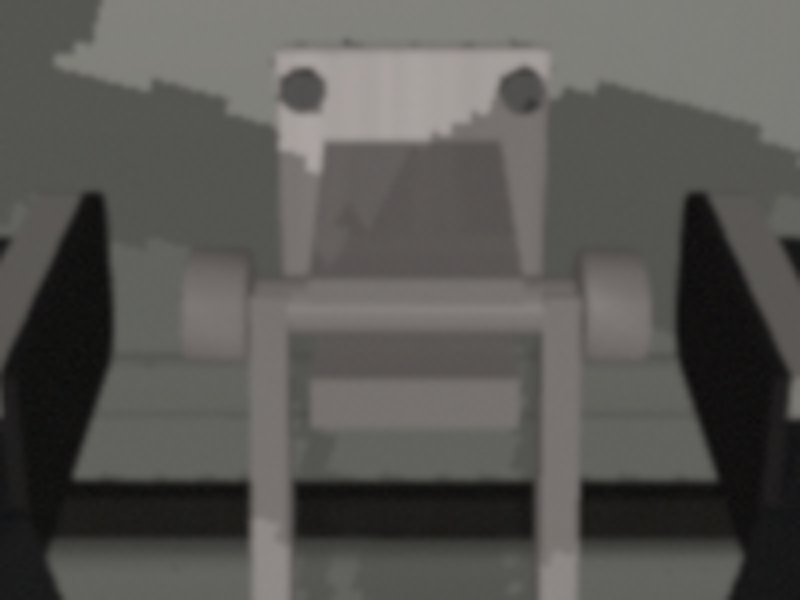

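```bash
python3 -m jog '[{"x":1.6,"y":0,"z":0,"ax":0,"ay":0,"az":0,"grip":80},{"x":1.6,"y":0,"z":0,"ax":0,"ay":0,"az":0,"grip":80},{"x":1.6,"y":-30,"z":0,"ax":0,"ay":0,"az":0,"grip":80},{"x":1.6,"y":-75,"z":0,"ax":0,"ay":0,"az":0,"grip":80},{"x":1.6,"y":-120,"z":0,"ax":0,"ay":0,"az":0,"grip":80}]'; python3 -m jog '[{"x":0,"y":-20,"z":-40,"ax":0,"ay":0,"az":0,"grip":40},{"x":0,"y":-40,"z":-60,"ax":0,"ay":0,"az":0,"grip":0},{"x":0,"y":-40,"z":-60,"ax":0,"ay":0,"az":0,"grip":0},{"x":0,"y":-40,"z":-60,"ax":0,"ay":0,"az":0,"grip":0},{"x":0,"y":-40,"z":-60,"ax":0,"ay":0,"az":0,"grip":0}]'; python3 -c "
from h import *
tgt(40,280);snap(['wrist','scene'],'m')"
```

```text
clock: 10.25
eef_pos: [574.9, 61.4, 249.3]
tool_rot: [-1.571, 0.002, 0.29]
force: [1.5, 0.7, 0.1]
width: 79.9
clock: 10.75
eef_pos: [591.7, 5.7, 287.1]
tool_rot: [-1.569, 0.002, 0.292]
force: [0.4, 0.9, 0.5]
width: 6.9
tool shift [-0.3  7.1 -3.3]
turn [-0.0019  0.0001 -0.0022]
now case 43.3 -0.3 287.1 F [ 0.7 -0.6  0.5] w 6.9 10.75
```

View pics/m_wrist.png

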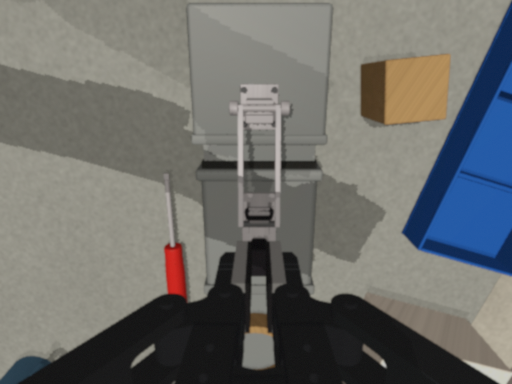

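```bash
python3 -m jog '[{"x":0,"y":0,"z":18,"ax":0,"ay":0,"az":0,"grip":0},{"x":0,"y":30,"z":18,"ax":0,"ay":0,"az":0,"grip":0},{"x":0,"y":60,"z":18,"ax":0,"ay":0,"az":0,"grip":0},{"x":0,"y":90,"z":18,"ax":0,"ay":0,"az":0,"grip":0},{"x":0,"y":97,"z":18,"ax":0,"ay":0,"az":0,"grip":0}]'; python3 -m jog '[{"x":0,"y":0,"z":0,"ax":0,"ay":0,"az":0,"grip":0}]'; python3 -c "
from h import *
tgt(58,189);snap(['wrist','scene'],'n')
t=cv2.imread('pics/n_scene.png')[145:245,220:320]; cv2.imwrite('pics/n_scz.png',cv2.resize(t,(600,600),interpolation=cv2.INTER_CUBIC))
"
```

```text
clock: 11.35
eef_pos: [584.6, 22.5, 187.6]
tool_rot: [-1.569, 0.007, 0.291]
force: [-1.3, -0.0, -0.4]
width: -0.2
clock: 11.45
eef_pos: [586.6, 21.9, 190.1]
tool_rot: [-1.57, 0.003, 0.291]
force: [0.3, 0.6, 0.1]
width: 0.1
tool shift [-0.   1.1 -2.2]
turn [-0.0008 -0.0008 -0.0032]
now case 60.2 -0.0 190.1 F [ 0.5 -0.4  0.1] w 0.1 11.45
```

View pics/n_wrist.png

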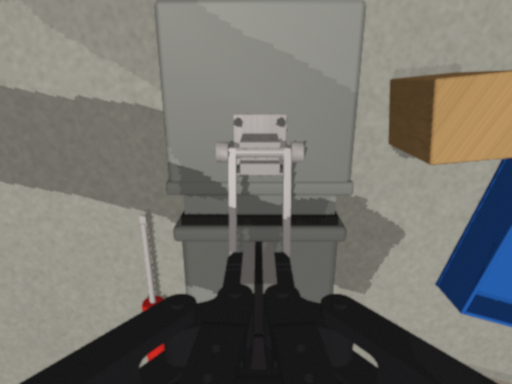

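View pics/n_scz.png

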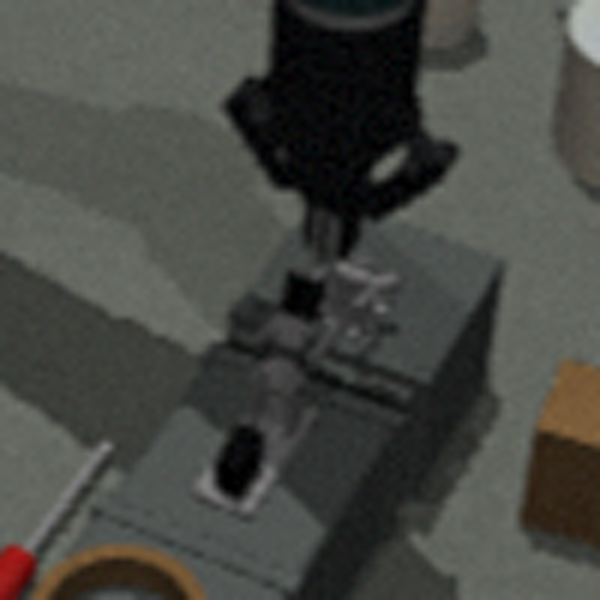

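```bash
python3 -m jog '[{"x":0,"y":1,"z":-4,"ax":0,"ay":0,"az":0,"grip":0},{"x":0,"y":1,"z":-8,"ax":0,"ay":0,"az":0,"grip":0},{"x":0,"y":1,"z":-12,"ax":0,"ay":0,"az":0,"grip":0}]'; python3 -m jog '[{"x":0,"y":0,"z":-3,"ax":0,"ay":0,"az":0,"grip":0},{"x":0,"y":0,"z":-6,"ax":0,"ay":0,"az":0,"grip":0}]'; python3 -m jog '[{"x":0,"y":0,"z":-3,"ax":0,"ay":0,"az":0,"grip":0},{"x":0,"y":0,"z":-6,"ax":0,"ay":0,"az":0,"grip":0}]';python3 -c "
from h import *
tgt(58,189);snap(['scene','wrist'],'o')
t=cv2.imread('pics/o_scene.png')[145:245,220:320]; cv2.imwrite('pics/o_scz.png',cv2.resize(t,(600,600),interpolation=cv2.INTER_CUBIC))
"
```

```text
clock: 11.85
eef_pos: [591.5, 9.2, 191.2]
tool_rot: [-1.571, -0.001, 0.29]
force: [-0.0, 0.2, 0.3]
width: -0.0
clock: 12.05
eef_pos: [592.8, 4.2, 190.6]
tool_rot: [-1.57, -0.0, 0.29]
force: [0.3, 1.2, 0.6]
width: -0.3
clock: 12.25
eef_pos: [594.0, 0.4, 190.5]
tool_rot: [-1.567, 0.0, 0.291]
force: [-2.9, 6.4, 4.5]
width: -0.1
tool shift [-1.   1.6 20.5]
turn [-0.0035 -0.0004 -0.0002]
now case 37.5 -1.0 190.5 F [6.9 0.9 4.5] w -0.1 12.25
```

View pics/o_scz.png

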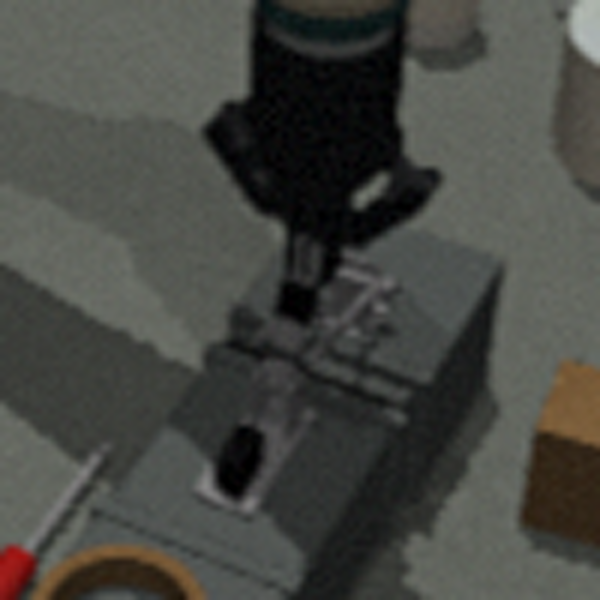

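View pics/o_wrist.png

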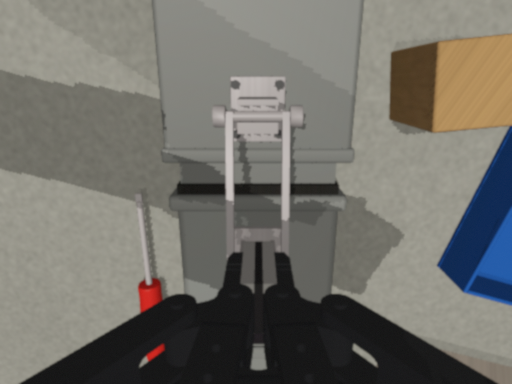

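```bash
python3 -m jog '[{"x":0,"y":-0.7,"z":-4,"ax":0,"ay":0,"az":0,"grip":0},{"x":0,"y":-1.4,"z":-8,"ax":0,"ay":0,"az":0,"grip":0},{"x":0,"y":-2,"z":-12,"ax":0,"ay":0,"az":0,"grip":0}]'; python3 -c "
from h import *
tgt(58,189);snap(['scene','wrist'],'p')
t=cv2.imread('pics/p_scene.png')[145:245,220:320]; cv2.imwrite('pics/p_scz.png',cv2.resize(t,(600,600),interpolation=cv2.INTER_CUBIC))
"
```

```text
clock: 12.65
eef_pos: [597.7, -11.4, 192.6]
tool_rot: [-1.568, -0.0, 0.291]
force: [-0.8, 4.3, 3.5]
width: 0.1
tool shift [-1.2  3.7 32.9]
turn [-0.0025 -0.0001  0.0003]
now case 25.1 -1.2 192.6 F [ 4.4 -0.4  3.5] w 0.1 12.65
```

View pics/p_scz.png

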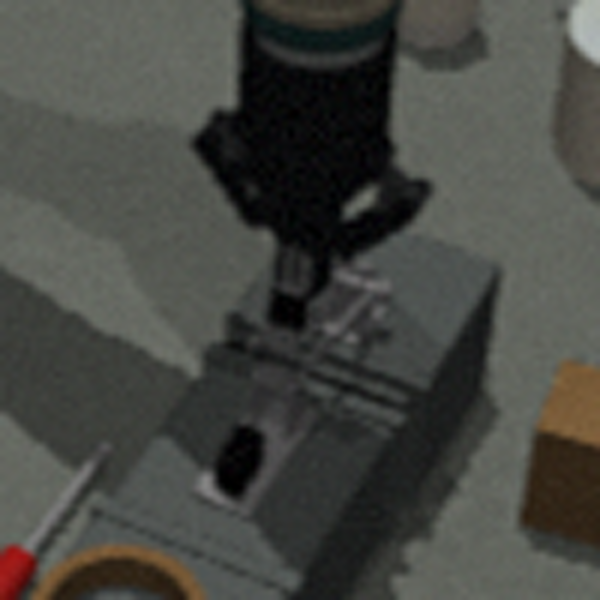

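View pics/p_wrist.png

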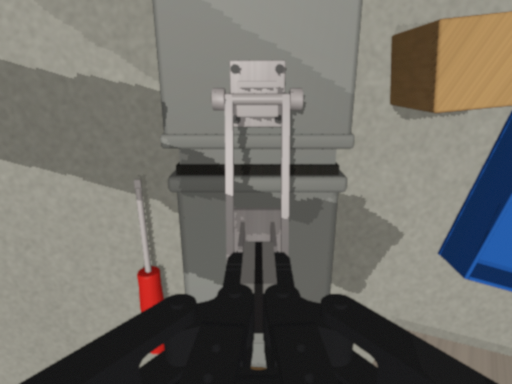

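```bash
python3 -m jog '[{"x":-1,"y":-1.2,"z":-5,"ax":0,"ay":0,"az":0,"grip":0},{"x":-1,"y":-2.4,"z":-10.6,"ax":0,"ay":0,"az":0,"grip":0},{"x":-1,"y":-2.4,"z":-15,"ax":0,"ay":0,"az":0,"grip":0},{"x":-1,"y":-2.4,"z":-20,"ax":0,"ay":0,"az":0,"grip":0},{"x":-1,"y":-2.2,"z":-24,"ax":0,"ay":0,"az":0,"grip":0}]'; python3 -c "
from h import *
tgt(1,196);snap(['scene','wrist'],'q')
t=cv2.imread('pics/q_scene.png')[145:245,220:320]; cv2.imwrite('pics/q_scz.png',cv2.resize(t,(600,600),interpolation=cv2.INTER_CUBIC))
"
```

```text
clock: 13.25
eef_pos: [603.4, -36.8, 194.2]
tool_rot: [-1.57, 0.001, 0.29]
force: [-1.1, 3.1, -1.1]
width: -0.1
tool shift [ 0.7 -1.8  1.8]
turn [-0.0005 -0.0017 -0.001 ]
now case -0.8 0.7 194.2 F [ 3.3  0.2 -1.1] w -0.1 13.25
```

View pics/q_scz.png

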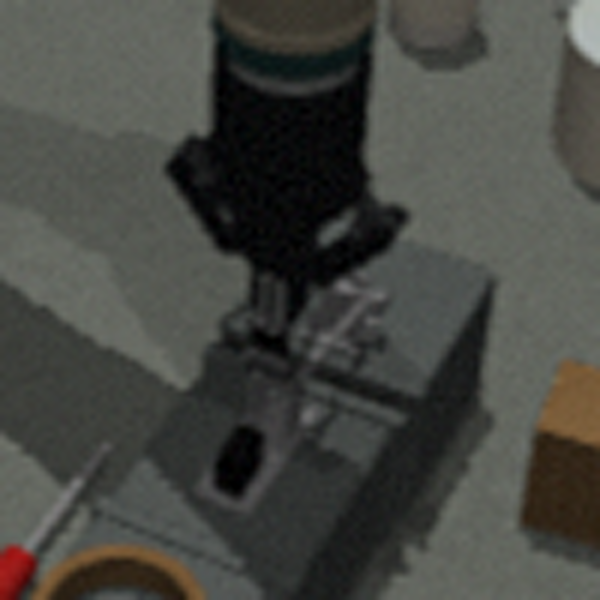

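View pics/q_wrist.png

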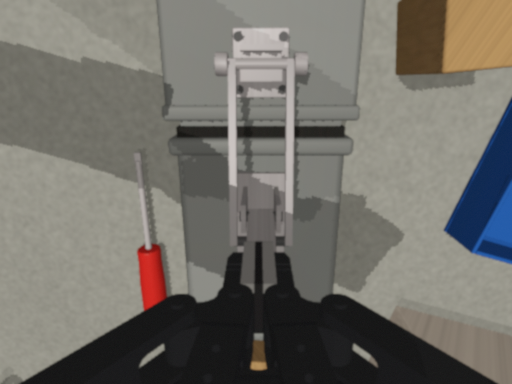

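```bash
python3 -m jog '[{"x":0.7,"y":1,"z":-6,"ax":0,"ay":0,"az":0,"grip":0},{"x":0.7,"y":3.2,"z":-12.2,"ax":0,"ay":0,"az":0,"grip":0},{"x":0.7,"y":6,"z":-16.5,"ax":0,"ay":0,"az":0,"grip":0},{"x":0.7,"y":8.9,"z":-20.5,"ax":0,"ay":0,"az":0,"grip":0}]'; python3 -c "
from h import *
tgt(-28.3,178);snap(['scene','wrist'],'r')
t=cv2.imread('pics/r_scene.png')[145:245,220:320]; cv2.imwrite('pics/r_scz.png',cv2.resize(t,(600,600),interpolation=cv2.INTER_CUBIC))
"
```

```text
clock: 13.75
eef_pos: [610.0, -57.1, 185.4]
tool_rot: [-1.571, 0.001, 0.289]
force: [-2.9, 3.2, 0.7]
width: -0.1
tool shift [ 0.3  7.4 -6.2]
turn [ 0.0004 -0.0024 -0.0009]
now case -22.1 0.3 185.4 F [3.9 1.8 0.7] w -0.1 13.75
```

View pics/r_scz.png

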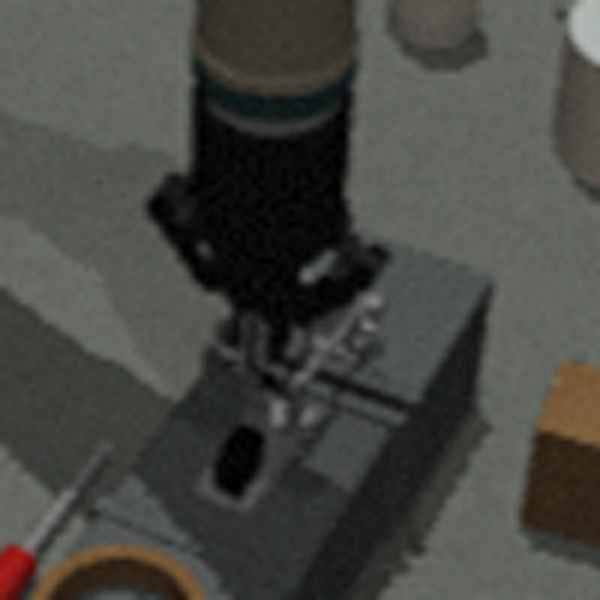

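View pics/r_wrist.png

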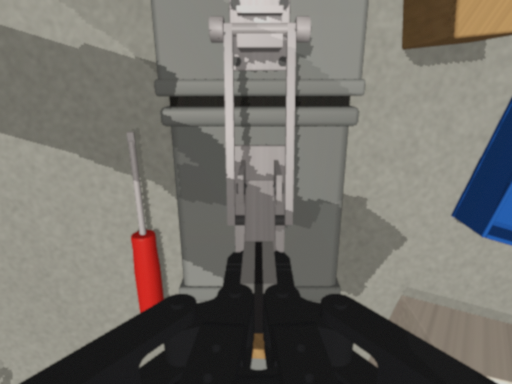

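```bash
python3 -m jog '[{"x":0.3,"y":3.5,"z":-3.3,"ax":0,"ay":0,"az":0,"grip":0},{"x":0.3,"y":7.4,"z":-6.2,"ax":0,"ay":0,"az":0,"grip":0},{"x":0.3,"y":11.5,"z":-9.1,"ax":0,"ay":0,"az":0,"grip":0},{"x":0.3,"y":15.7,"z":-11.6,"ax":0,"ay":0,"az":0,"grip":0}]'; python3 -c "
from h import *
tgt(-35.6,165);snap(['wrist'],'s')
"
```

```text
clock: 14.25
eef_pos: [614.3, -68.5, 170.5]
tool_rot: [-1.573, -0.001, 0.289]
force: [-2.7, 0.4, 5.1]
width: 0.2
tool shift [-0.6  5.5 -1.3]
turn [ 0.0019 -0.0021  0.0008]
now case -34.3 -0.6 170.5 F [1.2 2.5 5.1] w 0.2 14.25
```

View pics/s_wrist.png

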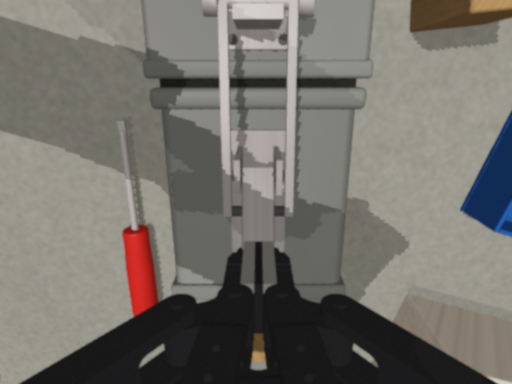

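```bash
python3 -m jog '[{"x":0,"y":2.5,"z":-0.8,"ax":0,"ay":0,"az":0,"grip":0},{"x":0,"y":5,"z":-1.6,"ax":0,"ay":0,"az":0,"grip":0},{"x":0,"y":7.5,"z":-2.3,"ax":0,"ay":0,"az":0,"grip":0}]'; python3 -m jog '[{"x":0,"y":1.5,"z":-0.3,"ax":0,"ay":0,"az":0,"grip":0},{"x":0,"y":3,"z":-0.6,"ax":0,"ay":0,"az":0,"grip":0}]'; python3 -m jog '[{"x":0,"y":1.5,"z":-0.3,"ax":0,"ay":0,"az":0,"grip":0},{"x":0,"y":2,"z":-0.4,"ax":0,"ay":0,"az":0,"grip":0}]'; python3 -c "
from h import *
tgt(-38,155);snap(['wrist'],'t')
"
```

```text
clock: 14.6
eef_pos: [615.5, -70.1, 162.6]
tool_rot: [-1.573, -0.002, 0.29]
force: [0.2, -0.7, 1.9]
width: -0.3
clock: 14.8
eef_pos: [614.9, -69.4, 159.1]
tool_rot: [-1.571, -0.0, 0.29]
force: [0.5, 0.8, 0.2]
width: -0.0
clock: 15.0
eef_pos: [614.5, -69.7, 156.9]
tool_rot: [-1.57, 0.001, 0.29]
force: [-0.7, -0.4, -0.3]
width: -0.4
tool shift [-0.4  1.9 -2.5]
turn [-0.0007 -0.0013 -0.0009]
now case -35.5 -0.4 156.9 F [-0.1  0.8 -0.3] w -0.4 15.0
```

View pics/t_wrist.png

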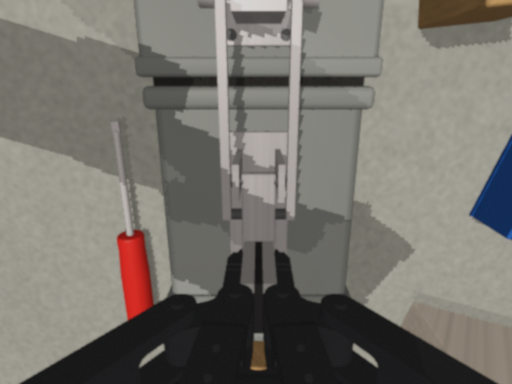

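```bash
python3 -m jog '[{"x":0,"y":-30,"z":0,"ax":0,"ay":0,"az":0,"grip":0},{"x":0,"y":-70,"z":0,"ax":0,"ay":0,"az":0,"grip":0},{"x":0,"y":-110,"z":0,"ax":0,"ay":0,"az":0,"grip":0},{"x":0,"y":-140,"z":-20,"ax":0,"ay":0,"az":0,"grip":0},{"x":0,"y":-160,"z":-40,"ax":0,"ay":0,"az":0,"grip":0}]'; python3 -m jog '[{"x":0,"y":0,"z":0,"ax":0,"ay":0,"az":0,"grip":0},{"x":0,"y":0,"z":0,"ax":0,"ay":0,"az":0,"grip":0}]'; python3 -c "
from h import *
tgt(-80,300);snap(['wrist'],'u')
t=cv2.imread('pics/u_wrist.png')[40:240,160:360]; cv2.imwrite('pics/u_z.png',cv2.resize(t,(600,600),interpolation=cv2.INTER_CUBIC))
"
```

```text
clock: 15.55
eef_pos: [627.2, -108.2, 320.4]
tool_rot: [-1.572, -0.003, 0.292]
force: [-0.2, -1.0, -0.6]
width: 0.6
clock: 15.75
eef_pos: [625.8, -108.1, 316.9]
tool_rot: [-1.57, 0.0, 0.289]
force: [-0.3, 1.0, -1.1]
width: -0.2
tool shift [-0.2 16.9 -4.5]
turn [-0.0012 -0.0022 -0.0004]
now case -75.5 -0.3 316.9 F [ 1.   0.  -1.1] w -0.2 15.75
```

View pics/u_z.png

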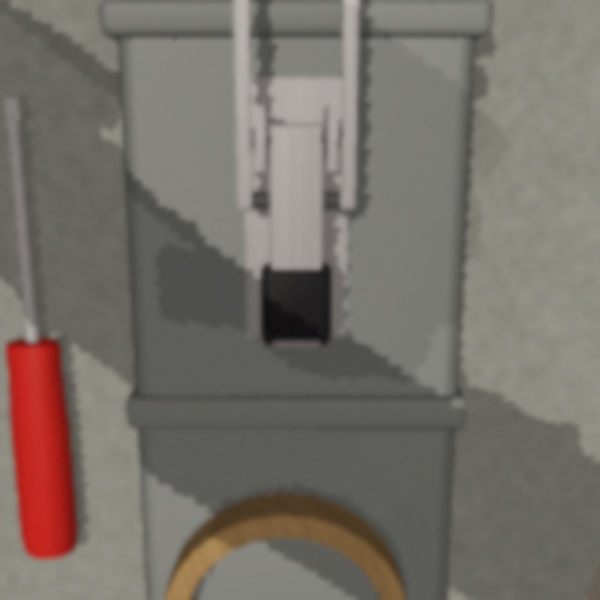

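```bash
python3 -m jog '[{"x":0,"y":0,"z":35,"ax":0,"ay":0,"az":0,"grip":0},{"x":0,"y":0,"z":70,"ax":0,"ay":0,"az":0,"grip":0},{"x":0,"y":0,"z":80,"ax":0,"ay":0,"az":0,"grip":0},{"x":0,"y":0,"z":80,"ax":0,"ay":0,"az":0,"grip":0}]'; python3 -c "
from h import *
snap(['wrist','top'],'v')
d=np.load('pics/frame.npz');O=d['O'];yaw=float(d['yaw'])
ex=np.array([np.cos(yaw),np.sin(yaw),0])
print([((onz('pics/u_wrist.npz',260,40+341/3,z)-O)@ex).round(1) for z in (136,140,148)])
t=cv2.imread('pics/v_wrist.png')[20:220,160:360]; cv2.imwrite('pics/v_z.png',cv2.resize(t,(600,600),interpolation=cv2.INTER_CUBIC))
"
```

```text
clock: 16.2
eef_pos: [602.3, -28.1, 316.0]
tool_rot: [-1.568, 0.002, 0.295]
force: [0.1, -0.6, -0.2]
width: 0.3
[np.float64(-60.3), np.float64(-59.5), np.float64(-57.8)]
```

View pics/v_z.png

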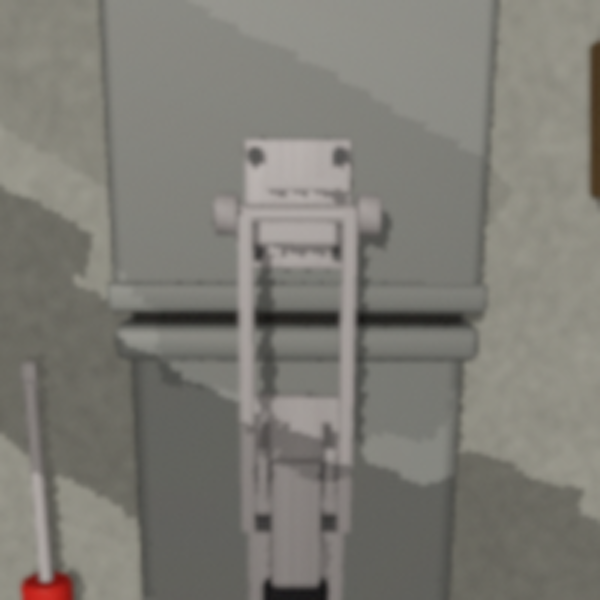

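View pics/v_top.png

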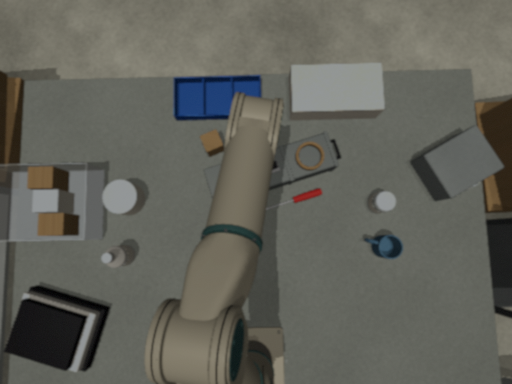

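```bash
python3 -c "
from h import *
d=np.load('pics/frame.npz');O=d['O'];yaw=float(d['yaw'])
ex=np.array([np.cos(yaw),np.sin(yaw),0])
X=lambda p:(((p-O)@ex).round(1),p[2].round(1))
v='pics/v_wrist.npz';u='pics/u_wrist.npz'
p,e=tri((u,259,40+268.5/3),(v,258.5,20+585/3));print('black edge',X(p),e)
p,e=tri((u,259,40+124/3),(v,258.5,20+462/3));print('pivot line',X(p),e)
p,e=tri((u,247,40+203/3),(v,247.5,20+522/3));print('hinge',X(p),e)
print('bar',X(onz(v,260,20+213/3,133)),'rim',X(onz(v,260,20+312/3,104)),'collar',X(onz(v,260,20+327/3,104)))
tgt(-37,155)
"
```

```text
black edge (np.float64(-37.3), np.float64(139.2)) [np.float64(0.08059732785306684), np.float64(0.08059732785262551)]
pivot line (np.float64(4.5), np.float64(138.8)) [np.float64(0.19619423274540462), np.float64(0.19619423274530182)]
hinge (np.float64(-18.6), np.float64(130.0)) [np.float64(0.10106269235573018), np.float64(0.10106269235570159)]
bar (np.float64(79.8), np.float64(133.0)) rim (np.float64(47.1), np.float64(104.0)) collar (np.float64(42.1), np.float64(104.0))
tool shift [ -0.  161.7 -40.6]
turn [ 0.0006 -0.0014 -0.0014]
now case 3.7 -0.3 316.7 F [-0.1 -0.3 -0.4] w -0.0 16.3
```

```bash
python3 -c "
from h import *
print(finish_job()); s=read_state(); print(s['clock'],s['force'])"
```

```text
the job is handed in; nothing more can be done
None
the job is handed in; nothing more can be done
```

The lamp case is closed and the job is handed in, at about 16 s on the clock; no verdict was reported.

**What I did:** I found the cap standing out about 21 mm using the wrist camera. I pinched the bar by its knobs, swung it over and lowered it in small steps until it touched the notch floor at under 4 N. I then let go and pushed the lever over with the closed fingers. The force on the gripper was about 9 N at most, and it fell away as the lever went over centre.

**Last checks, with the robot clear:**
- **Lever:** flat to within about 0.01 rad (z 138.8 near the pivot, 139.2 at the black part).
- **Loop bar:** at case x ≈ 79.8 mm, assuming its seated height of 133 mm, inside the 74 to 83 mm range.
- **Cap:** pulled in from about 21 mm out to within a millimetre or two of home.
- **Bystanders:** the ones not hidden by the arm in the top view were unmoved.

**Not confirmed or disagreeing:**
- I could not measure the loop's pull directly. I inferred it from the lever closing and the cap standing against its gasket.
- Two early measurements of the case's length and the cap position disagreed by several millimetres. Three later close-up views of the keeper agreed to about 0.5 mm, and I used those.

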